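# Fetch the tube rack from behind the reagent bottles

## Task

Clear the three reagent bottles from around the purple tube rack into the white tray, standing upright, and leave the rack where it is until all three are in the tray. Then set the rack in the middle of the teal pad on the shaker, squared up with the pad, and only after that put the bottles back upright, each centred on the disc that matches its cap colour (they may not have been standing on the right ones). Do not tip anything over, and leave the glass beaker alone.

Things in the scene. Friction and masses are not known exactly. Their poses are not given: they have to be found in the camera images.
- bottle_red: Loose white plastic reagent bottle with a red screw cap and a thin red band, 110 mm tall, standing upright. Round body 42 mm in diameter up to 66 mm, then a shoulder narrowing to the cap: the cap is 32 mm in diameter and spans 80 to 110 mm above the base; grip it there. About 0.13 kg. Origin: centre of the underside, z up.
- bottle_yellow: Loose white plastic reagent bottle with a yellow screw cap and a thin yellow band, 110 mm tall, standing upright. Round body 42 mm in diameter up to 66 mm, then a shoulder narrowing to the cap: the cap is 32 mm in diameter and spans 80 to 110 mm above the base; grip it there. About 0.13 kg. Origin: centre of the underside, z up.
- bottle_blue: Loose white plastic reagent bottle with a blue screw cap and a thin blue band, 110 mm tall, standing upright. Round body 42 mm in diameter up to 66 mm, then a shoulder narrowing to the cap: the cap is 32 mm in diameter and spans 80 to 110 mm above the base; grip it there. About 0.13 kg. Origin: centre of the underside, z up.
- rack: Loose purple tube rack, a block 74 (its x) x 46 (its y) x 38 mm high with 15 white tube caps showing on its top up to 45 mm. Starts standing on the grey plinth, about 12 mm from each of the three bottles around it (one on its robot side, one to its left, one to its right; nothing on its far side). To be gripped across its 46 mm width (along its y). About 0.12 kg. Origin: centre of the underside, z up.
- disc_red: Fixed red disc, 62 mm in diameter, 3 mm thick, lying on the grey plinth (190 x 190 mm, 8 mm high) of the reagent station; the home of the bottle with the red cap. At the start some bottle, not always the red one, stands on it, its rim showing around the bottle. A bottle standing on it has its base 3 mm above the disc's origin. Origin: centre of the disc's underside, z up.
- disc_yellow: Fixed yellow disc, 62 mm in diameter, 3 mm thick, lying on the grey plinth (190 x 190 mm, 8 mm high) of the reagent station; the home of the bottle with the yellow cap. At the start some bottle, not always the yellow one, stands on it, its rim showing around the bottle. A bottle standing on it has its base 3 mm above the disc's origin. Origin: centre of the disc's underside, z up.
- disc_blue: Fixed blue disc, 62 mm in diameter, 3 mm thick, lying on the grey plinth (190 x 190 mm, 8 mm high) of the reagent station; the home of the bottle with the blue cap. At the start some bottle, not always the blue one, stands on it, its rim showing around the bottle. A bottle standing on it has its base 3 mm above the disc's origin. Origin: centre of the disc's underside, z up.
- tray: Fixed white low tray, empty at the start, 230 (its x) x 120 (its y) mm outside, walls 5 mm thick and 18 mm high, floor 5 mm thick; room for the three bottles in a row along its x, 68 mm apart. On the robot's left or right. Origin: centre of the underside, z up.
- shaker: Fixed white bench shaker, 170 (its x) x 120 (its y) mm, with an aluminium deck and, in the middle of the deck, a teal pad 92 (its x) x 64 (its y) mm whose top is 55 mm above the bench; the rack belongs on the pad, its long side along the pad's. On the robot's left or right, opposite the tray. Origin: on the bench, straight under the centre of the pad, z up.
- beaker: Bystander: loose clear glass beaker, 66 mm in diameter, 85 mm tall, standing on the bench beyond the work. Origin: centre of the underside, z up.

How it is judged (in metres and radians):
On the way, in this order (a step that is already met when the one before it is completed fails the run):
1. all three bottles stand upright in the white tray, let go, with the rack still in its place (moved less than 25 mm) (x of bottle_red in the frame of tray between -0.095 and 0.095 m and y of bottle_red in the frame of tray between -0.045 and 0.045 m and z of each of bottle_red, bottle_yellow, bottle_blue in the frame of tray below 0.01 m and angle between each of bottle_red, bottle_yellow, bottle_blue's own z axis and vertical below 0.12 rad and x of bottle_yellow in the frame of tray between -0.095 and 0.095 m and y of bottle_yellow in the frame of tray between -0.045 and 0.045 m and x of bottle_blue in the frame of tray between -0.095 and 0.095 m and y of bottle_blue in the frame of tray between -0.045 and 0.045 m and contact force between the fingers and bottle_red below 0.3 N and linear speed of each of bottle_red, bottle_yellow, bottle_blue below 0.03 m/s and contact force between the fingers and bottle_yellow below 0.3 N and contact force between the fingers and bottle_blue below 0.3 N and distance of rack from where it was at the start of the episode below 0.025 m), for 0.2 s.
2. the rack stands on the shaker's pad, let go, with all three bottles still in the tray (x of rack in the frame of shaker between -0.013 and 0.013 m and y of rack in the frame of shaker between -0.013 and 0.013 m and z of rack in the frame of shaker between 0.05 and 0.06 m and angle between the x axis of rack and the x axis of shaker, either way round below 0.2 rad and angle between rack's own z axis and vertical below 0.1 rad and contact force between the fingers and rack below 0.3 N and linear speed of rack below 0.03 m/s and x of bottle_red in the frame of tray between -0.095 and 0.095 m and y of bottle_red in the frame of tray between -0.045 and 0.045 m and z of each of bottle_red, bottle_yellow, bottle_blue in the frame of tray below 0.01 m and angle between each of bottle_red, bottle_yellow, bottle_blue's own z axis and vertical below 0.12 rad and x of bottle_yellow in the frame of tray between -0.095 and 0.095 m and y of bottle_yellow in the frame of tray between -0.045 and 0.045 m and x of bottle_blue in the frame of tray between -0.095 and 0.095 m and y of bottle_blue in the frame of tray between -0.045 and 0.045 m), for 0.2 s.
At the end, for the whole second after the job is handed in: The rack stands upright on the shaker's pad, within 13 mm of its middle along each side and within 0.2 rad of square; each bottle stands upright on the disc of its cap's colour, within 12 mm of the disc's centre; all at rest (x of rack in the frame of shaker between -0.013 and 0.013 m and y of rack in the frame of shaker between -0.013 and 0.013 m and z of rack in the frame of shaker between 0.05 and 0.06 m and angle between the x axis of rack and the x axis of shaker, either way round below 0.2 rad and angle between each of rack, bottle_red, bottle_yellow, bottle_blue's own z axis and vertical below 0.1 rad and horizontal distance between bottle_red and disc_red below 0.012 m and z of bottle_red in the frame of disc_red between -0.001 and 0.007 m and horizontal distance between bottle_yellow and disc_yellow below 0.012 m and z of bottle_yellow in the frame of disc_yellow between -0.001 and 0.007 m and horizontal distance between bottle_blue and disc_blue below 0.012 m and z of bottle_blue in the frame of disc_blue between -0.001 and 0.007 m and linear speed of each of bottle_red, bottle_yellow, bottle_blue, rack below 0.02 m/s and angular speed of each of bottle_red, bottle_yellow, bottle_blue, rack below 0.2 rad/s); the robot touches nothing.
It fails at once if a bottle or the rack is tipped (more than 0.6 rad) (angle between any of bottle_red, bottle_yellow, bottle_blue, rack's own z axis and vertical above 0.6 rad).
It fails at once if the beaker is disturbed (moved more than 20 mm) (distance of beaker from where it was at the start of the episode above 0.02 m).
It also fails if it takes over 144 s, if anything falls off the work surface, if the arm or the gripper's body presses on something with over 40 N, if the wrist force passes 120 N, or if a joint passes its speed limit or range.

## Robot

A 6-joint arm with a two-finger parallel gripper is mounted at the origin on the work surface. World frame = base frame: x ahead of the robot, y to its left, z up, the work surface at z = 0. Lengths are in mm, angles in rad, forces in N, time in s.
With the tool pointing down it reaches from about 275 to 850 mm from the base axis. Payload 5.2 kg.
Tool frame: the origin (TCP) lies between the finger pads; the fingertips stand 25 mm ahead of it and the grasp point (between the pads) lies 6 mm ahead of it; x points along the fingers, z is the direction in which the jaws open and shut, and the axes are right-handed (so a half turn about x gives the same grasp; the last joint's range is limited). The gripper opens to 85 mm and grips with 20 to 120 N. Pads are 22 mm wide; open, the fingers measure 114 mm over their backs; the gripper's body (76 mm by 85 mm) begins 54 mm behind the grasp point. The pads swing forward as they close: fully open they stand 13 mm farther back than shut.
Start: joints at [-1.394, 0.259, 1.535, -0, 1.348, -0.203], TCP at [203.925, -510.803, 256.31] pointing down, gripper open.
Joint ranges: [-3.14, 3.14], [-0.91, 2.08], [0.19, 2.58], [-1.22, 4.36], [0.22, 2.71], [-3.12, 3.12]. Speed limits (rad/s): [2.57, 2.57, 3.14, 3.14, 3.14, 3.14].

## Interface

Orientations are given as a rotation vector (axis times angle).
In Python, from rig import manip gives the robot as it stands. Calls block until the motion is done:
- manip.reach(position, orientation): joint-space move of the TCP to a pose.
- manip.line_to(position, frame=None, vel=150): straight line of the TCP; frame=None keeps the orientation; vel is the mean speed in mm/s.
- manip.goto_joints(angles): joint-space move.
- manip.set_gripper(opening, effort=None): finger opening in mm; effort is the grip in N (None keeps the last); returns when the fingers have stopped.
- manip.sleep(seconds).
- manip.inverse_kinematics(position, orientation): joint angles nearest the present ones, or None.
- manip.read_state(): the state.
- manip.read_camera(name): name is "side" or "top" or "wrist"; returns a dict with "pixels" (420x560x3 uint8, blue, green, red), "fovy" (degrees; the focal length in pixels is half the picture's height over the tangent of half this angle, whatever the lens; pixels are square), "cx", "cy" (the principal point, pixels), "T" (4x4, takes a point from camera to world coordinates); the wrist camera has in their place "T_tool_cam" (4x4, takes a point from camera to tool coordinates, whose origin is the TCP and whose axes are the tool frame's). Camera axes: x right, y down, z forward; pixel columns grow to the right and rows downward; lengths in mm; the calibration is good to about 2 mm. The wrist camera is an equidistant fisheye: a pixel r from the principal point sees the ray r / f radians off the axis. A picture is of the moment at which its call begins: read the wrist's pose just before it. There is no depth.
A pose or a line that the arm cannot do raises manip.IKError and nothing moves.
- manip.job_done(): hands the job in, once; it reports no verdict.
The state is a dict: "time_s": time; "q": joint angles; "qvel": joint speeds; "effort": joint torques, N m; "eef_pos": TCP position; "tool_rot": TCP orientation; "ft_force": force on the tool from outside, world axes, zero at the start; "moment": the same for the moment, N m; "grip_width": finger opening in mm.
Only numpy, scipy, OpenCV 4.12 (cv2) and the standard library are available. Lean on these libraries where they do the work, as an engineer would, in place of code of your own. Each camera call takes 0.05 s, during which the arm holds its last target.

## Working session

There is one attempt and no reset: what is moved stays moved. The work goes in short steps, each a Python script; the robot and the scene stay as the last script left them, time stands still between calls to the robot, and variables do not carry over. Pictures are saved under pics/ and viewed, and the job is handed in when it is done.

```bash
ls; mkdir -p pics; python3 - <<'E'
from rig import manip
import cv2,numpy as np
s=manip.read_state();print(s['time_s'],s['eef_pos'],s['tool_rot'],s['grip_width'])
for n in("top","side","wrist"):
    c=manip.read_camera(n);cv2.imwrite(f"pics/{n}0.png",c["pixels"])
    print(n,c["fovy"],c["cx"],c["cy"]);print(np.round(c.get("T",c.get("T_tool_cam")),4).tolist())
E
```

```text
pics
0.0 [ 203.83268166 -510.30455515  255.47563214] [ 0.92633736  1.36657267 -0.9241499 ] 85.46260622206174
top 49.872879939465044 279.4657285785872 209.32900428738267
[[-0.0173, -0.9805, 0.1959, 407.9415], [-0.9995, 0.0122, -0.0274, 19.5435], [0.0245, -0.1963, -0.9802, 884.2701], [0.0, 0.0, 0.0, 1.0]]
side 49.69370498431972 277.8907213548549 214.6789867614827
[[-0.9004, -0.2129, 0.3795, 201.9215], [-0.4351, 0.4287, -0.7918, 832.4108], [0.0058, -0.878, -0.4786, 524.0602], [0.0, 0.0, 0.0, 1.0]]
wrist 65.70646984690485 282.05746405022904 209.89443743451298
[[-0.0004, -0.267, 0.9637, -117.5041], [-0.0003, -0.9637, -0.267, 67.7938], [1.0, -0.0004, 0.0003, -0.9382], [0.0, 0.0, 0.0, 1.0]]
```

View pics/top0.png

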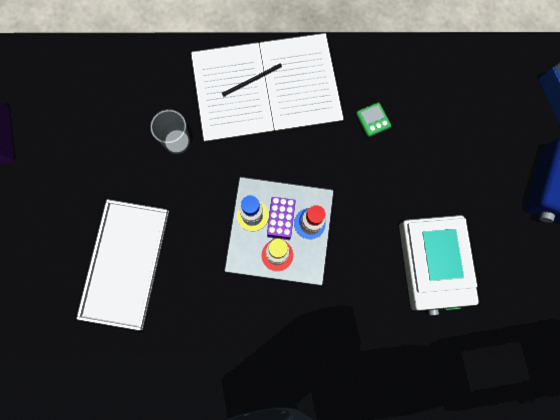

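View pics/side0.png

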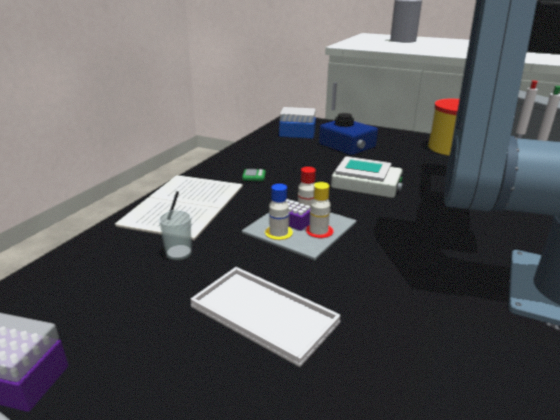

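View pics/wrist0.png

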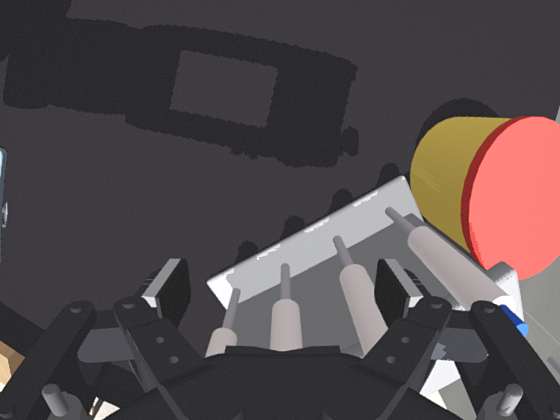

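```bash
python3 - <<'E'
import cv2
i=cv2.imread("pics/top0.png")
cv2.imwrite("pics/zc.png",cv2.resize(i[170:290,215:345],None,fx=6,fy=5.0 if 0 else 4.9,interpolation=cv2.INTER_CUBIC)[:600,:800])
a=cv2.resize(i[190:335,70:175],None,fx=3.8,fy=3.8,interpolation=cv2.INTER_CUBIC)
b=cv2.resize(i[190:335,390:495],None,fx=3.8,fy=3.8,interpolation=cv2.INTER_CUBIC)
cv2.imwrite("pics/zt.png",cv2.hconcat([a,b]))
E
```

```text
(no output)
```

View pics/zc.png

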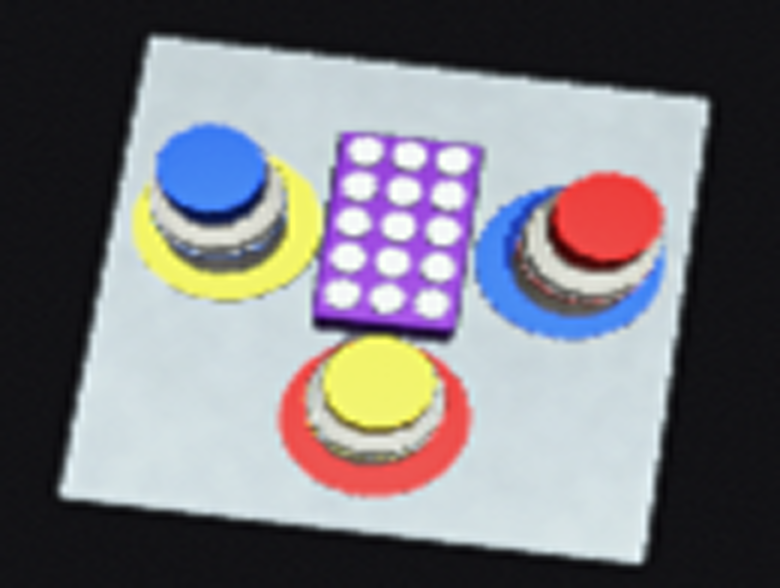

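View pics/zt.png

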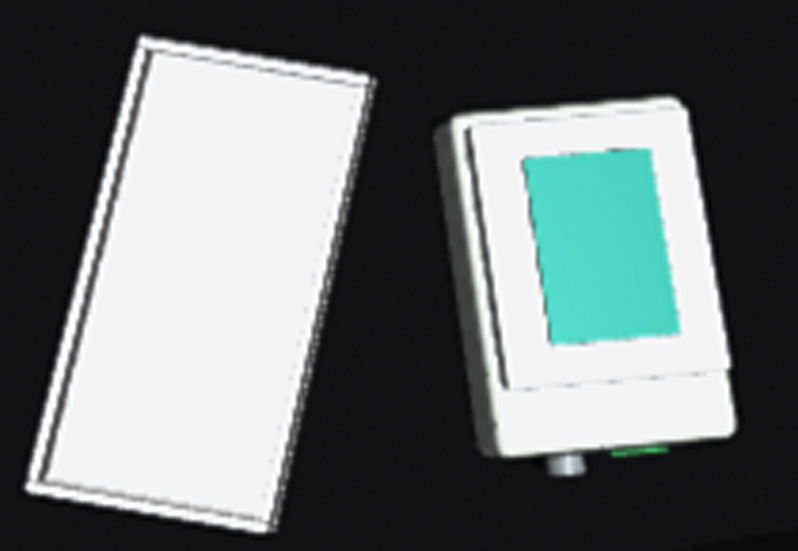

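```bash
cat > h.py <<'E'
import cv2,numpy as np
from scipy.optimize import least_squares
from scipy.spatial.transform import Rotation as Rn
def unproj(c,uv,z):
    uv=np.atleast_2d(uv).astype(float)
    f=210/np.tan(np.radians(c["fovy"])/2)
    if "T" in c:
        d=np.c_[(uv[:,0]-c["cx"])/f,(uv[:,1]-c["cy"])/f,np.ones(len(uv))];T=np.array(c["T"])
    else:
        p=uv-[c["cx"],c["cy"]];r=np.hypot(*p.T)+1e-9;th=r/f
        d=np.c_[p*(np.sin(th)/r)[:,None],np.cos(th)];T=np.array(c["Tw"])
    d=d@T[:3,:3].T;o=T[:3,3]
    return (o+d*((z-o[2])/d[:,2])[:,None])[:,:2]
def rotv(a):
    s,c=np.sin(a),np.cos(a)
    return Rn.from_matrix(np.array([[0,-s,c],[0,c,s],[-1,0,0]])).as_rotvec()
def wristcam(m):
    s=m.read_state();c=m.read_camera("wrist")
    T=np.eye(4);T[:3,:3]=Rn.from_rotvec(s["tool_rot"]).as_matrix();T[:3,3]=s["eef_pos"]
    c["Tw"]=T@np.array(c["T_tool_cam"]);return c
def blobs(mask,mn):
    n,l,st,ct=cv2.connectedComponentsWithStats(mask.astype(np.uint8))
    return [(st[i,4],ct[i],l==i) for i in range(1,n) if st[i,4]>=mn]
def fitc(P,r):
    # hull points, fixed radius, robust
    H=cv2.convexHull(P.astype(np.float32))[:,0]
    s=least_squares(lambda x:np.hypot(*(H-x).T)-r,H.mean(0),loss="soft_l1",f_scale=0.7)
    return s.x,np.median(abs(s.fun))
def hsv(c):return cv2.cvtColor(c["pixels"],cv2.COLOR_BGR2HSV).transpose(2,0,1).astype(int)
HUE={"red":lambda h:(h<8)|(h>172),"yellow":lambda h:(h>22)&(h<38),"blue":lambda h:(h>98)&(h<122)}
E
python3 - <<'E'
from rig import manip
from h import *
c=manip.read_camera("top");h,s,v=hsv(c)
roi=np.zeros(h.shape,bool);roi[170:290,215:345]=1
for n,f in HUE.items():
    for a,ct,m in blobs(roi&f(h)&(s>110)&(v>90),40):
        yx=np.argwhere(m)[:,::-1]
        print(n,a,ct.round(1),"disc",fitc(unproj(c,yx,11),31),"cap",fitc(unproj(c,yx,121),16),"capcent",unproj(c,ct,112))
pad=blobs((h>78)&(h<95)&(s>110)&(v>120),300)
for a,ct,m in pad:
    P=unproj(c,np.argwhere(m)[:,::-1],55);print("pad",a,ct,cv2.minAreaRect(P.astype(np.float32)))
g=(v>140)&(s<40)
roi=np.zeros(h.shape,bool);roi[190:335,70:175]=1
a,ct,m=max(blobs(roi&(v>90),300),key=lambda t:t[0])
print("tray",a,cv2.minAreaRect(unproj(c,np.argwhere(m)[:,::-1],18).astype(np.float32)),unproj(c,ct,9))
roi[:]=0;roi[170:290,215:345]=1
m=roi&(h>128)&(h<155)&(s>80)
k=cv2.convexHull(np.argwhere(m)[:,::-1].astype(np.int32)); M=np.zeros(h.shape,np.uint8);cv2.fillConvexPoly(M,k,1)
P=unproj(c,np.argwhere(M)[:,::-1],46);print("rack",cv2.minAreaRect(P.astype(np.float32)))
D=[ct for a,ct,_ in blobs((M>0)&(s<70)&(v>150),3)];print(len(D))
W=unproj(c,D,53);d=np.linalg.svd(W-W.mean(0))[2][0];print("rackdots",W.mean(0),np.arctan2(d[1],d[0]))
roi[:]=0;roi[175:290,220:340]=1
a,ct,m=max(blobs(roi&(v>70),500),key=lambda t:t[0]);print("plinth",a,cv2.minAreaRect(unproj(c,np.argwhere(m)[:,::-1],8).astype(np.float32)))
print("beaker",unproj(c,[[177,142]],0))
E
```

```text
red 267 [315.6 214.1] disc (array([575.07389612, -60.27294003]), np.float64(2.7467330605563056)) cap (array([551.41734458, -64.08005221]), np.float64(0.35911824574277595)) capcent [[553.07751278 -65.02218465]]
red 310 [276.9 259.8] disc (array([493.45487021,   1.19892986]), np.float64(0.8006541292336511)) cap (array([476.01352965,   6.31513416]), np.float64(9.20260875496696)) capcent [[474.53712768   3.80163767]]
yellow 269 [254.1 220.4] disc (array([572.45513119,  48.52438642]), np.float64(0.44506569503112203)) cap (array([541.10471281,  43.89601832]), np.float64(8.023863887117562)) capcent [[543.19312359  42.15689102]]
yellow 288 [277.6 247.8] disc (array([518.91995866,   9.92593373]), np.float64(4.130388379846028)) cap (array([494.37828327,   2.54246039]), np.float64(0.4029413874042458)) capcent [[495.11801868   2.31126251]]
blue 267 [249.6 204.2] disc (array([598.15245501,  75.39314357]), np.float64(6.9683914732061965)) cap (array([570.31493408,  49.50384103]), np.float64(0.2967743775805527)) capcent [[572.03699954  49.91858847]]
blue 284 [305.1 226.7] disc (array([554.72626263, -63.4765774 ]), np.float64(0.30628870035663347)) cap (array([529.07187295, -45.02651948]), np.float64(7.74189640469276)) capcent [[531.11615769 -46.06496881]]
pad 1637 [442.75503971 254.28100183] ((485.6313171386719, -304.6661682128906), (90.11589050292969, 62.86471176147461), 4.109086036682129)
tray 7995 ((481.6671142578125, 293.0245666503906), (124.33746337890625, 231.43182373046875), 79.43467712402344) [[478.46623977 296.44568476]]
rack ((559.90234375, -6.113285064697266), (47.63427734375, 78.02851104736328), 82.01993560791016)
19
rackdots [559.41384088  -8.488336  ] 2.8662276813672594
plinth 9325 ((542.9476928710938, -4.562873840332031), (190.689208984375, 191.0351104736328), 81.14513397216797)
beaker [[727.80997151 202.12456432]]
```

```bash
python3 - <<'E'
from rig import manip
from h import *
s=manip.read_state();R=Rn.from_rotvec(s["tool_rot"]).as_matrix();print(R.round(2).tolist())
for a in(81,-99):
  for p in([540,-5,330],[481,293,130],[485,-305,130]):
    print(a,p,np.round(manip.inverse_kinematics(p,rotv(np.radians(a))),2))
E
```

```text
[[-0.0, 0.93, 0.37], [0.0, 0.37, -0.93], [-1.0, 0.0, -0.0]]
81 [540, -5, 330] [-0.22  0.2   1.43 -0.    1.51 -1.63]
81 [481, 293, 130] [ 0.35  0.4   1.67 -0.    1.08 -1.06]
81 [485, -305, 130] [-0.76  0.41  1.65 -0.    1.08 -2.17]
-99 [540, -5, 330] [-0.22  0.2   1.43 -0.    1.51  1.51]
-99 [481, 293, 130] [ 0.35  0.4   1.67 -0.    1.08  2.08]
-99 [485, -305, 130] [-0.76  0.41  1.65 -0.    1.08  0.97]
```

```bash
python3 - <<'E'
from rig import manip
from h import *
s=manip.read_state();p=s["eef_pos"]
manip.line_to([p[0],p[1],330],vel=200)
manip.reach([500,-5,330],rotv(np.radians(81)))
manip.sleep(0.3)
c=wristcam(manip);cv2.imwrite("pics/w1.png",c["pixels"]);s=manip.read_state();print(s["time_s"],s["eef_pos"])
h,s,v=hsv(c)
for n,f in HUE.items():
    for a,ct,m in blobs(f(h)&(s>110)&(v>90),150):
        yx=np.argwhere(m)[:,::-1]
        d=fitc(unproj(c,yx,11),31);k=fitc(unproj(c,yx,121),16)
        print(n,a,ct.round(0),"disc" if d[1]<k[1] else "cap",min(d,k,key=lambda t:t[1]))
for a,ct,m in blobs((h>78)&(h<95)&(s>110)&(v>120),300):
    print("pad",a,ct.round(),cv2.minAreaRect(unproj(c,np.argwhere(m)[:,::-1],55).astype(np.float32)))
m=(h>128)&(h<155)&(s>80)
for a,ct,m in blobs(m,400):
    k=cv2.convexHull(np.argwhere(m)[:,::-1].astype(np.int32)); M=np.zeros(h.shape,np.uint8);cv2.fillConvexPoly(M,k,1)
    D=[t[1] for t in blobs((M>0)&(s<70)&(v>150),40)]
    W=unproj(c,D,53);d=np.linalg.svd(W-W.mean(0))[2][0];print("rackdots",len(D),W.mean(0),np.arctan2(d[1],d[0]))
E
```

```text
3.1667 [500.0199284   -5.36363485 329.97870963]
red 540 [285. 157.] disc (array([494.07542763,   4.0171201 ]), np.float64(0.6418820483886805))
red 606 [237. 243.] cap (array([552.37680217, -62.77503903]), np.float64(0.3436995219828365))
yellow 753 [290. 182.] cap (array([494.51481343,   4.30222191]), np.float64(0.307658633669015))
yellow 454 [324. 209.] disc (array([572.84377153,  52.17505871]), np.float64(0.5619177058189297))
blue 489 [254. 209.] disc (array([555.00119926, -61.51883517]), np.float64(0.3128011261139072))
blue 588 [343. 244.] cap (array([571.73918628,  52.36324637]), np.float64(0.45314667870330894))
blue 922 [ 11. 300.] disc (array([ 634.01777167, -608.95943968]), np.float64(23.692412269920467))
pad 1954 [ 78. 204.] ((486.0735168457031, -301.6719665527344), (89.67765045166016, 62.270355224609375), 4.087006568908691)
rackdots 15 [562.60257155  -4.04401964] -0.14106806384374257
```

View pics/w1.png

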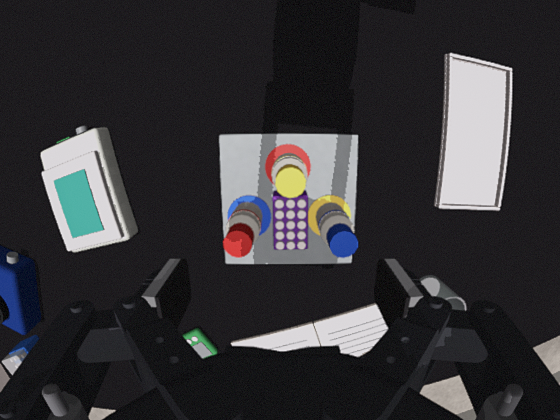

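```bash
cat >> h.py <<'E'
A=rotv(np.radians(81.9))
def pick(m,x,y,base,a=A,dz=106,o=60,e=35,up=None):
    m.reach([x,y,max(240,base+dz+60)],a); m.set_gripper(o)
    m.line_to([x,y,base+dz],vel=120)
    m.set_gripper(0,e)
    s=m.read_state();print("grip",s["grip_width"],np.round(s["eef_pos"],1),np.round(s["ft_force"],1))
    m.line_to([x,y,up or 250],vel=150)
    s=m.read_state();print("lift",s["grip_width"],np.round(s["ft_force"],1),s["time_s"])
def place(m,x,y,base,a=A,dz=106,o=60,hi=250):
    m.reach([x,y,hi],a)
    m.line_to([x,y,base+dz+25],vel=180)
    m.line_to([x,y,base+dz+1],vel=60)
    m.sleep(0.2)
    m.set_gripper(o); m.sleep(0.2)
    m.line_to([x,y,hi],vel=180)
    s=m.read_state();print("placed",np.round(s["ft_force"],1),s["time_s"])
def capcheck(m,c,z,col,mn=150):
    h,s,v=hsv(c)
    for a,ct,k in blobs(HUE[col](h)&(s>110)&(v>90),mn):
        r=fitc(unproj(c,np.argwhere(k)[:,::-1],z),16)
        if r[1]<1.5: print(col,"cap",ct.round(),r[0].round(1),round(r[1],2))
E
python3 - <<'E'
from rig import manip
from h import *
manip.set_gripper(60)
pick(manip,494.3,3.2,11)
c=manip.read_camera("top");cv2.imwrite("pics/t1.png",c["pixels"])
c=manip.read_camera("side");cv2.imwrite("pics/s1.png",c["pixels"])
E
```

```text
grip 30.776651083080473 [494.8   3.2 117.8] [-0.8  0.1  5.3]
lift 31.09214700655727 [-0.9  0.4 -1.7] 6.7833
```

View pics/s1.png

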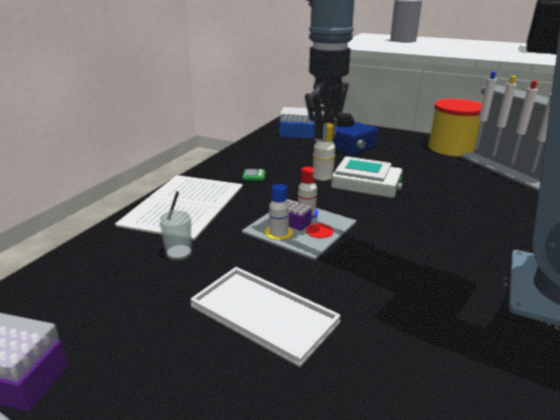

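View pics/t1.png

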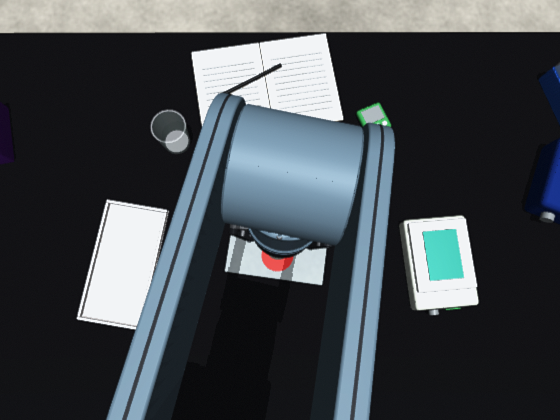

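```bash
python3 - <<'E'
from rig import manip
from h import *
place(manip,414.8,307,5)
manip.reach([470,60,260],A)
w=wristcam(manip);cv2.imwrite("pics/w2.png",w["pixels"]);capcheck(manip,w,115,"yellow",80)
c=manip.read_camera("top");cv2.imwrite("pics/t2.png",c["pixels"]);capcheck(manip,c,115,"yellow")
E
```

```text
placed [ 0.1  0.3 -0.1] 11.125
yellow cap [523. 117.] [414.7 306.8] 0.22
```

View pics/t2.png

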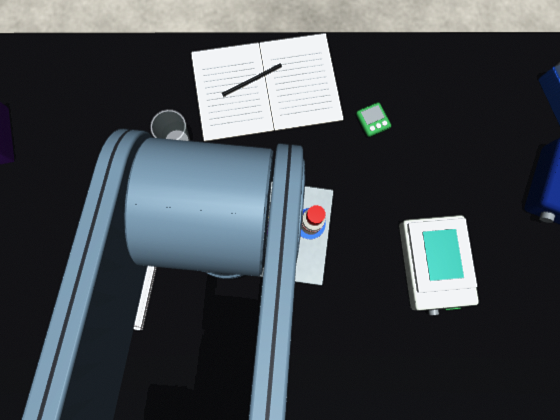

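View pics/w2.png

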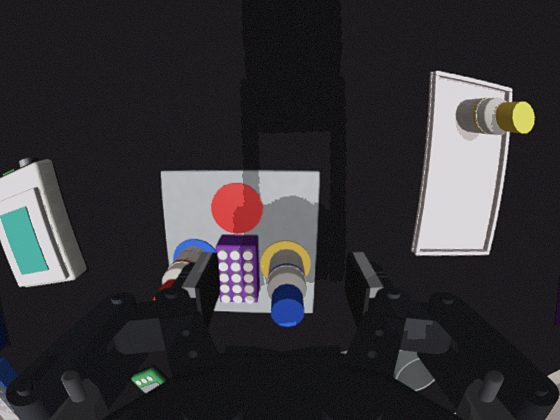

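```bash
python3 - <<'E'
from rig import manip
from h import *
w=wristcam(manip);P=unproj(w,[[435,72],[511,90],[488,254],[413,253]],18);print(P.round(1),P.mean(0))
h,s,v=hsv(w);m=max(blobs(HUE["red"](h)&(s>110)&(v>60),300),key=lambda t:t[0])
print(m[1],fitc(unproj(w,np.argwhere(m[2])[:,::-1],11),31))
pick(manip,572.3,52.2,11,dz=107)
place(manip,548.5,284.5,5,dz=107)
pick(manip,553.7,-62.1,11,dz=107)
place(manip,481.7,297,5,dz=107)
manip.reach([470,0,330],A)
w=wristcam(manip);cv2.imwrite("pics/w3.png",w["pixels"])
for n in HUE: capcheck(manip,w,115,n,80)
h,s,v=hsv(w)
for n,f in HUE.items():
    for a,ct,m in blobs(f(h)&(s>110)&(v>60),150):
        d=fitc(unproj(w,np.argwhere(m)[:,::-1],11),31)
        if d[1]<1.5:print(n,"disc",d)
for a,ct,m in blobs((h>128)&(h<155)&(s>80),400):
    k=cv2.convexHull(np.argwhere(m)[:,::-1].astype(np.int32)); M=np.zeros(h.shape,np.uint8);cv2.fillConvexPoly(M,k,1)
    D=[t[1] for t in blobs((M>0)&(s<70)&(v>150),20)]
    W=unproj(w,D,53);d=np.linalg.svd(W-W.mean(0))[2][0];print("rackdots",len(D),W.mean(0),np.arctan2(d[1],d[0]))
for a,ct,m in blobs((h>78)&(h<95)&(s>110)&(v>120),300):
    print("pad",a,ct.round(),cv2.minAreaRect(unproj(w,np.argwhere(m)[:,::-1],55).astype(np.float32)))
E
```

```text
[[360.5 258.3]
 [382.7 375. ]
 [605.1 334.6]
 [580.8 214.6]] [482.30618138 295.62977148]
[236.11045365 207.55078895] (array([493.27563529,   3.45057048]), np.float64(0.3579665764029407))
grip 31.11497811210898 [572.8  52.  118.8] [-1.5 -0.8  4.7]
lift 30.699632246615725 [-0.6 -0.5 -1.8] 15.55
placed [ 0.9  0.  -0.1] 19.5
grip 31.004417578991575 [554.2 -62.4 118.8] [-0.8 -0.6  4.9]
lift 30.965270572616852 [ 0.2  0.5 -2. ] 23.5917
placed [-0.1 -0.3 -0.4] 27.9833
red cap [515. 165.] [479.6 296.4] 1.49
yellow cap [521. 114.] [414.8 306. ] 0.3
red disc (array([493.89781193,   3.57134547]), np.float64(0.5132670948476346))
yellow disc (array([572.97668718,  51.69332172]), np.float64(0.8230257579695568))
blue disc (array([554.95251982, -61.30992165]), np.float64(0.4771518568110231))
rackdots 15 [562.57400363  -4.06341332] -0.1508966211305403
pad 1873 [ 79. 221.] ((485.9781188964844, -301.6070556640625), (89.43424987792969, 62.52642822265625), 4.222311973571777)
```

View pics/w3.png

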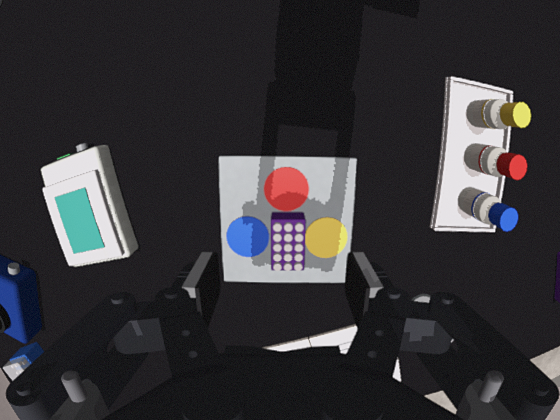

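```bash
python3 - <<'E'
from rig import manip
from h import *
pick(manip,562.6,-4.1,8,a=rotv(np.radians(81.6)),dz=34,o=72,e=40,up=190)
w=manip.read_camera("side");cv2.imwrite("pics/s4.png",w["pixels"])
w=wristcam(manip);cv2.imwrite("pics/w4.png",w["pixels"])
E
```

```text
grip 45.032941082097494 [563.1  -4.2  42.6] [0.1 0.  4.6]
lift 45.73357176504324 [-0.1  0.3 -1.8] 33.35
```

View pics/s4.png

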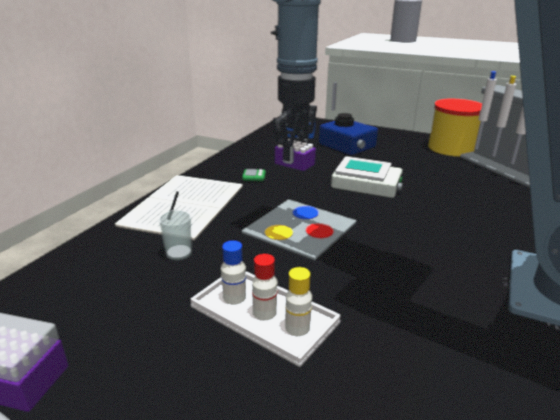

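View pics/w4.png

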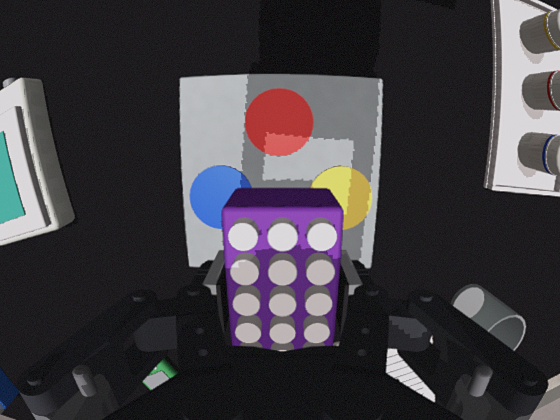

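```bash
python3 - <<'E'
from rig import manip
from h import *
place(manip,486,-301.6,55,a=rotv(np.radians(94.15)),dz=34,o=66,hi=200)
manip.reach([440,-270,330],rotv(np.radians(94)))
manip.sleep(.2)
w=wristcam(manip);cv2.imwrite("pics/w5.png",w["pixels"]);h,s,v=hsv(w)
for a,ct,m in blobs((h>128)&(h<155)&(s>80),400):
    k=cv2.convexHull(np.argwhere(m)[:,::-1].astype(np.int32)); M=np.zeros(h.shape,np.uint8);cv2.fillConvexPoly(M,k,1)
    D=[t[1] for t in blobs((M>0)&(s<70)&(v>130),20)]
    W=unproj(w,D,100);d=np.linalg.svd(W-W.mean(0))[2][0];print("rackdots",len(D),W.mean(0),np.degrees(np.arctan2(d[1],d[0])))
m=(h>78)&(h<95)&(s>110)&(v>60)
print(cv2.minAreaRect(unproj(w,np.concatenate([np.argwhere(t[2])[:,::-1] for t in blobs(m,30)]),55).astype(np.float32)))
E
```

```text
placed [ 0.1 -0.  -0.4] 37.2917
rackdots 13 [ 482.0858903  -301.97166134] -2.727042938738343
((486.213623046875, -303.03839111328125), (89.3111343383789, 60.9686164855957), 3.7256414890289307)
```

View pics/w5.png

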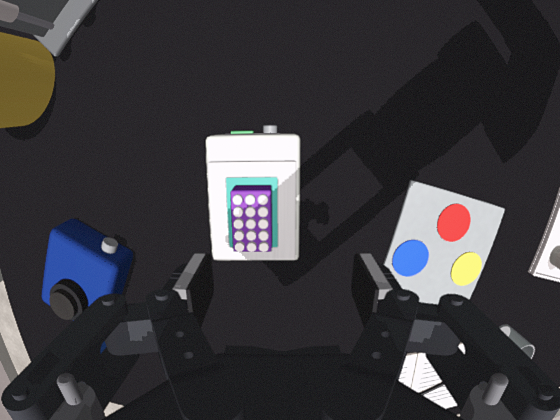

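```bash
python3 - <<'E'
from rig import manip
from h import *
w=wristcam(manip);h,s,v=hsv(w)
M=np.zeros(h.shape,bool);M[188:252,230:272]=1
D=[t[1] for t in blobs(M&(s<75)&(v>120),8)]
W=unproj(w,D,100);print(len(W),W.round(0).tolist())
cv2.imwrite("pics/z5.png",cv2.resize(w["pixels"][165:265,200:310],None,fx=6,fy=6,interpolation=cv2.INTER_CUBIC))
E
```

```text
7 [[458.0, -316.0], [457.0, -303.0], [457.0, -289.0], [472.0, -316.0], [471.0, -302.0], [470.0, -288.0], [500.0, -300.0]]
```

View pics/z5.png

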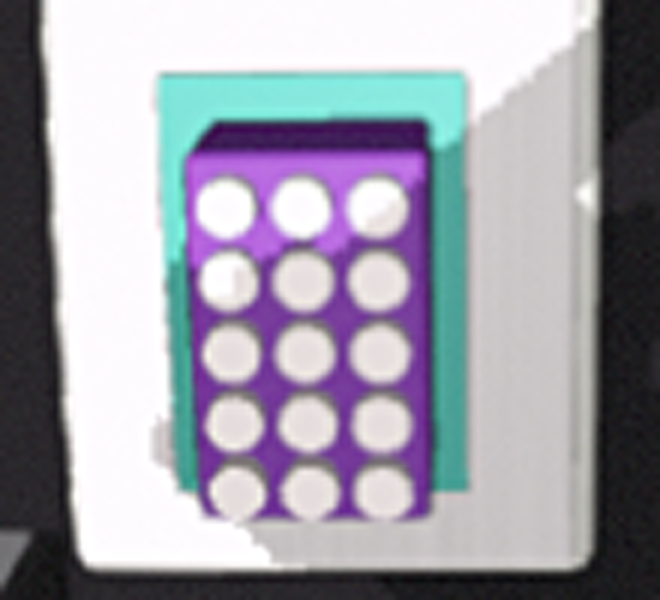

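```bash
python3 - <<'E'
from rig import manip
from h import *
manip.reach([440,120,330],A)
manip.sleep(.2)
w=wristcam(manip);cv2.imwrite("pics/w6.png",w["pixels"])
for n in HUE: capcheck(manip,w,115,n,80)
h,s,v=hsv(w)
for n,f in HUE.items():
    for a,ct,m in blobs(f(h)&(s>110)&(v>60),150):
        d=fitc(unproj(w,np.argwhere(m)[:,::-1],11),31)
        if d[1]<1.5:print(n,"disc",d)
pick(manip,481.7,297,5,dz=107)
place(manip,493.9,3.7,11,dz=107)
manip.reach([420,40,330],A);manip.sleep(.2)
w=wristcam(manip);cv2.imwrite("pics/w7.png",w["pixels"])
for n in HUE: capcheck(manip,w,115+6*(n=="red"),n,80)
E
```

```text
red cap [439. 199.] [478.6 296.6] 0.82
yellow cap [445. 143.] [414.5 306.7] 0.43
red disc (array([493.59823439,   3.69983118]), np.float64(0.4454852665143747))
yellow disc (array([572.0956644 ,  49.72880997]), np.float64(0.5196663002653867))
blue disc (array([592.47947729, 330.05893427]), np.float64(1.4684719061472347))
blue disc (array([555.08950249, -60.68976741]), np.float64(0.2308708133927908))
grip 30.924821031612808 [482.2 297.2 112.9] [-0.6 -0.2  5.6]
lift 30.78191488869747 [ 0.2  1.  -1. ] 43.625
placed [-0.3  0.1 -0.8] 47.7083
red cap [259. 257.] [490.9   4.1] 0.57
yellow cap [501. 156.] [414.5 306.5] 0.4
```

View pics/w7.png

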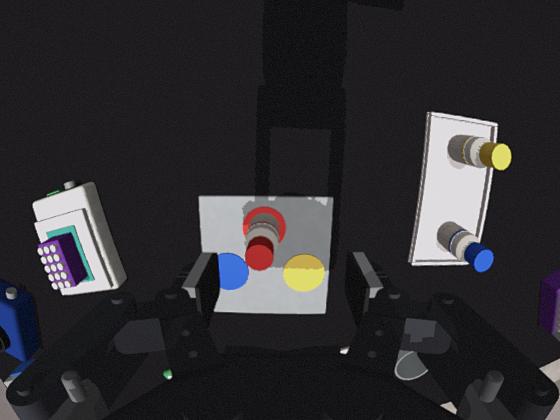

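```bash
python3 - <<'E'
from rig import manip
from h import *
pick(manip,548.5,284.5,5,dz=107)
place(manip,555.2,-61.3,11,dz=107)
pick(manip,414.6,306.8,5,dz=107)
place(manip,572.7,51.2,11,dz=107)
manip.reach([430,0,340],A);manip.sleep(.3)
w=wristcam(manip);cv2.imwrite("pics/w8.png",w["pixels"])
for n in HUE: capcheck(manip,w,121,n,80)
h,s,v=hsv(w)
for n,f in HUE.items():
    for a,ct,m in blobs(f(h)&(s>110)&(v>60),100):
        d=fitc(unproj(w,np.argwhere(m)[:,::-1],11),31)
        if d[1]<1.5:print(n,"disc",d)
manip.reach([203,-510,330],rotv(np.radians(-68)));manip.sleep(.3)
c=manip.read_camera("top");cv2.imwrite("pics/t8.png",c["pixels"])
for n in HUE: capcheck(manip,c,121,n,80)
cv2.imwrite("pics/t8z.png",cv2.resize(c["pixels"][170:290,215:345],None,fx=5,fy=5,interpolation=cv2.INTER_CUBIC))
c=manip.read_camera("side");cv2.imwrite("pics/s8.png",c["pixels"]);s=manip.read_state();print(s["time_s"],s["eef_pos"])
E
```

```text
grip 31.28211851718142 [549.  284.6 112.9] [ 0.6 -0.1  4.6]
lift 30.927239696203102 [-0.5 -0.2 -2.1] 52.475
placed [ 0.1 -0.4 -0.6] 56.7333
grip 30.67038277667544 [415.  306.9 112.8] [-0.2 -0.6  5.8]
lift 30.82688535386123 [-0.2  0.4 -2.6] 61.0667
placed [-0.5 -1.2 -0.8] 65.175
red cap [293. 240.] [491.2   4.1] 0.33
yellow cap [338. 297.] [572.4  53.1] 0.62
blue cap [245. 294.] [552.9 -60.9] 0.34
red disc (array([493.79921845,   3.65897502]), np.float64(0.4347577000354903))
yellow disc (array([572.8011711,  51.3190839]), np.float64(0.44601978102753037))
yellow disc (array([637.87182697,  77.66140733]), np.float64(1.4452016144722393))
blue disc (array([554.99297068, -61.29686891]), np.float64(0.18403277022203568))
yellow cap [249. 204.] [569.4  49.6] 0.87
blue cap [553. 185.] [ 572.1 -481.2] 1.33
blue cap [315. 214.] [551.8 -62.7] 0.26
68.675 [ 203.32309918 -509.82415242  330.05551321]
```

View pics/t8z.png

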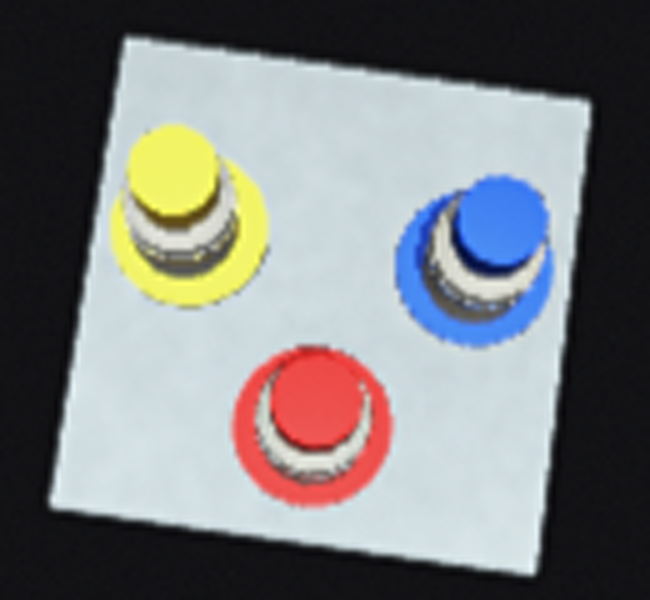

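View pics/t8.png

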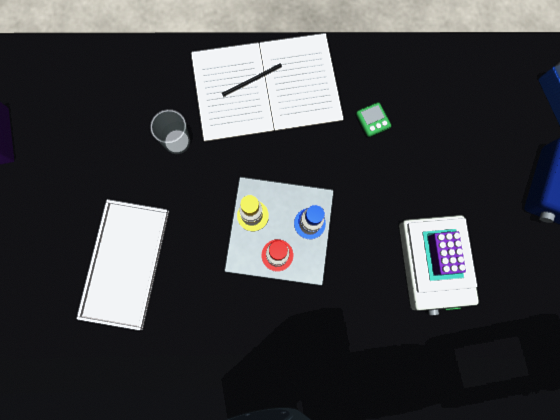

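View pics/s8.png

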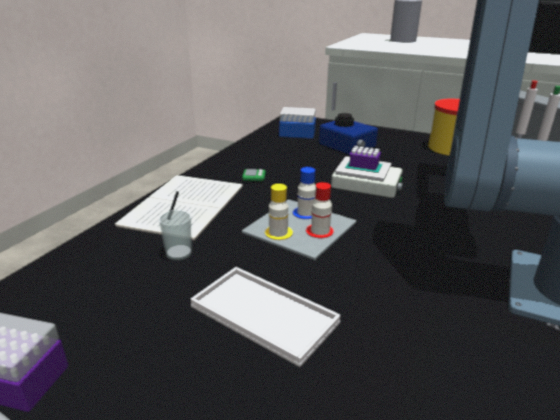

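The pictures show every bottle upright on the disc of its own colour, within about 3 mm of centre. The rack is on the pad, and the beaker has not moved (still at pixel 177,142 in the top view). I'm handing it in.

```bash
python3 -c "
from rig import manip
manip.job_done()"
```

```text
the job is handed in; nothing more can be done
```

I moved the yellow, blue and red bottles into the tray while the rack stayed put. Then I set the rack on the shaker pad and put each bottle back on the disc matching its cap; all three had started on the wrong ones. I handed the job in at about 69 s of the 144 s allowed.

Last checks before handing in:
- **Bottles:** all three stood upright, with cap centres within about 3 mm of their disc centres (the limit is 12 mm). That is by the wrist camera, and for blue and yellow also by the top camera, allowing for its offset. The automatic fit did not pick out the red cap in the last top view, because cap and disc are the same colour there, but the picture shows it centred.
- **Rack:** its centre was about 1 mm from the pad centre and it was nearly square by eye. The automatic dot fit found only 13 of the 15 tube caps and gave a skewed reading, so I worked out the centre from the row spacing in an enlarged picture. I did not measure the final angle; the gripper set it to the pad's.
- **Beaker:** it looked unmoved in the top view.
- **Camera disagreement:** the top and wrist cameras differed by about 2–3 mm sideways. The first bottle I placed in the tray showed up where I had commanded it in the wrist view, so I used the wrist camera.

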